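Third hand for refitting a chest's hasp keeper

TASK

The keeper of this wooden chest's hasp has come off and I want to screw it back on: swing the hasp right back, well past upright, so that it is off the keeper's place. Then take the keeper by its staple, lay it staple up into its recess in the chest's front and press it down on the springy rubber strip there until it is flush, a steady push of about 12 newtons (8 to 18 will do; 40 would mark the wood). Finish while you are still gripping the staple and pressing, for you are my third hand while I drive the screws; leave the mug, jam jar, timer, screw tin and screwdriver where they are.

Things in the scene. Friction and masses are not known exactly. Their poses are not given: they have to be found in the camera images.
- chest: Heavy wooden chest lying on its back, immovable: 180 mm (x) by 200 mm (y), 105 mm high as it lies; its front is the level top face. Origin: centre of its underside on the worktop; z up; +x points to the lid end, to the robot's left (yaw 1.57 +- 0.3 rad). The seam of lid and body crosses the front at x = +22 mm; lid and body are one fixed piece.
- seat (a point): Where the middle of the keeper's underside belongs, strap flush with the front: 30 mm on the chest's -x side of its origin, 100 mm above the worktop; axes as the chest's. The recess, 33 mm (x) by 125 mm (y), has 2.5 mm of play all round and holds a springy rubber strip, its top 2.6 mm below the front: laid on it the keeper stands 2.4 mm proud; it yields 1 mm per 5 N, at most 5 mm.
- hasp (a joint): Angle of the steel hasp (rad): 0 lying flat over the recess, pointing to the chest's -x; grows as its free end is lifted and swung over towards +x; 1.57 upright; stop at 2.9. It starts between 0 and 0.35. The hinge is stiff (0.05 N m) and the hasp stays where it is left.
- hasp_hinge (a point): Middle of the hasp's hinge axis, on the lid: 32 mm on the +x side of the chest's origin, 109 mm above the worktop. The axis runs along the chest's y. Fixed.
- hasp_lip (a point): Middle of the lip turned up square at the hasp's free end, 84 mm from the hinge axis along the strap and 10 mm to its outer side; moves with it. The hasp is a strap 30 mm wide (y), 3 mm thick, 86 mm long, slotted 15 by 36 mm; the lip is 30 mm wide, 4 mm thick, 16 mm tall. Pads closed along the chest's y on its 30 mm width let the hasp pivot between them, the gripper staying upright.
- keeper: The loose steel keeper, 0.11 to 0.18 kg, lying flat on the worktop left or right of the chest, staple up: a strap 28 mm (x) by 120 mm (y), 5 mm thick, a screw hole near each end, and at its middle a staple. Origin: centre of the strap's underside; z up. Either way round is right. In its place its strap lies along the chest's y.
- staple (a point): Point in the middle of the staple, 24 mm above the keeper's underside. The staple is a U of 8 mm round bar standing on the strap: 8 mm thick (keeper's y), 32 mm long (keeper's x), top 33 mm above the underside. Grip it from above across its 8 mm thickness.
- screw_tin: Low round dark steel dish, 72 mm across, 12 mm high, with brass screws in it, on the other side of the chest. Origin: centre of its underside. Leave it alone.
- driver: Screwdriver, 190 mm long, lying on the worktop. Leave it alone.
- mug: Mug with a printed picture, 86 mm across, 107 mm high. Leave it alone.
- timer: Round kitchen timer, 62 mm across, 44 mm high. Leave it alone.
- jam: Jam jar, 70 mm across, 118 mm high. Leave it alone.

How it is judged:
By the outcome, as a careful person would: the job done as asked, in the order asked, and still so for the second after the job is handed in, while the arm keeps its last pose, push and grip.
It also fails if it takes over 54 s, if anything falls off the work surface, if the arm or the gripper's body presses on something with over 40 N, if the wrist force passes 120 N, or if a joint passes its speed limit or range.

ROBOT

A 7-joint arm with a two-finger parallel gripper is mounted at the origin on a cart in front of the work surface, level with it; the furniture and walls round the work are solid. World frame = base frame: x ahead of the robot, y to its left, z up, the work surface at z = 0. Lengths are in mm, angles in rad, forces in N, time in s.
With the tool pointing down it reaches from about 400 to 875 mm from the base axis. Payload 19.3 kg.
Tool frame: the origin (TCP) lies at the very end of the fingers, on their centre line; the grasp point (between the pads) lies 19 mm behind it; z points along the fingers, y is the line along which they close (so a half turn about z gives the same grasp; the last joint's range is limited). The gripper opens to 85 mm and grips with 20 to 120 N. Pads are 22 mm wide; open, the fingers measure 114 mm over their backs; the gripper's body (76 mm by 85 mm) begins 54 mm behind the grasp point. The pads swing forward as they close: fully open they stand 13 mm farther back than shut.
Start: joints at [1.093, 0.521, -0.036, 1.599, 0.021, 1.021, -0.113], TCP at [247.841, -573.75, 231.291] pointing down, gripper open.
Joint ranges: [-2.91, 2.91], [-0.3, 2.13], [-1.5, 1.42], [0.17, 2.43], [-1.26, 4.41], [0.16, 1.93], [-2.52, 2.52]. Speed limits (rad/s): [1.89, 1.89, 2.39, 2.39, 3.01, 3.01, 3.01].

INTERFACE

Orientations are given as a rotation vector (axis times angle).
In Python, from cell import observe, get_image, finish_job gives the robot as it stands. The module is installed in compiled form; this text tells all that it offers.
- The arm moves only by the shell command python3 -m creep 'ROWS' [OPENING] [FORCE]. ROWS is JSON, a list of rows, each a list of 6 numbers: the shift along the tool's x, y, z in m, then the turn, a rotation vector about the tool's x, y, z in degrees. A call has 1 to 12 rows; each row is the pose to reach, as a shift and turn from the pose commanded when the call began, along the tool's axes at that moment; what a row does not reach only later rows make up. A row lasts 1/10 s, in which the tool goes at most 50 mm and 8.59 degrees, less where a joint would pass 70% of its speed; a pose out of reach is approached as far as the arm can. A call with a gripper value outside its range is refused whole. OPENING is the opening, from 0 (shut) to 1 (fully open), set as the call begins (- or left out, the last holds). The fingers move at their own pace and stop on an object; FORCE is the grip in N (left out, the last holds). Time passes only in rows, so rows that repeat a pose let the fingers close. It gives the time, the measured TCP pose, the force, the opening and the grip force at its end, in the units of the state.
- observe(): the state, without advancing time (a new reading comes with each control period).
- get_image(name): name is "side" or "top"; returns a dict with "img" (384x512x3 uint8, blue, green, red), "range_z" (384x512 float32, mm along the optical axis (not along the pixel's ray), 0 where there is no reading), "fx", "fy", "cx", "cy" (pixels), "D" ([k1, k2, p1, p2, k3] as OpenCV has them; the pictures are not rectified), "eye" and "attitude" of the camera in the world. Camera axes: x right, y down, z forward; pixel columns grow to the right and rows downward; lengths in mm; the calibration is good to about 2 mm. A picture is of the moment at which its call begins.
- finish_job(): hands the job in; it is judged then, once.
The state is a dict: "time": time; "joints": joint angles; "joint_velocities": joint speeds; "joint_efforts": joint torques, N m; "eef_pos": TCP position; "eef_rot": TCP orientation; "wrist_force": force on the tool from outside, world axes, zero at the start; "moment": the same for the moment, N m; "grip_width": finger opening in mm; "gripper_force": force on a finger pad.
Only numpy, scipy, OpenCV 4.12 (cv2) and the standard library are available. Lean on these libraries where they do the work, as an engineer would, in place of code of your own. Each camera call takes 0.05 s, during which the arm holds its last target. There are 200 camera calls.

## Working session

There is one attempt and no reset: what is moved stays moved. The work goes in short steps, Python scripts to look and compute and a shell command to move; the robot and the scene stay as the last step left them, time stands still between calls to the robot, and variables do not carry over. Pictures are saved under pics/ and viewed, at most 13 in all, crops included, and the job is handed in when it is done.

```bash
mkdir -p pics; cat > h.py <<'E'
import numpy as np, cv2
from scipy.spatial.transform import Rotation as R
from cell import observe, get_image, finish_job
def att(c):
    a=np.array(c["attitude"],float)
    return a if a.shape==(3,3) else (R.from_rotvec(a).as_matrix() if a.size==3 else R.from_quat(a).as_matrix())
def cloud(c):
    K=np.array([[c["fx"],0,c["cx"]],[0,c["fy"],c["cy"]],[0,0,1.]])
    h,w=c["range_z"].shape
    u,v=np.meshgrid(np.arange(w),np.arange(h))
    p=np.stack([u,v],-1).reshape(-1,1,2).astype(np.float64)
    n=cv2.undistortPoints(p,K,np.array(c["D"],float)).reshape(h,w,2)
    z=c["range_z"].astype(float)[...,None]
    P=np.concatenate([n*z,z],-1)@att(c).T+np.array(c["eye"])
    P[c["range_z"]==0]=np.nan
    return P
E
python3 - <<'E'
from h import *
for n in("top","side"):
    c=get_image(n); cv2.imwrite(f"pics/{n}1.png",c["img"]); np.save(f"pics/{n}1.npy",cloud(c))
    print(n,c["eye"],c["attitude"],c["fx"],c["D"])
s=observe();print(s)
E
```

```text
top [ -54.07669691 -183.84077602 1403.20483812] [-2.2369778   1.65703727 -0.33632322] 403.7591036190074 [-0.09443067  0.          0.          0.          0.        ]
side [  251.05258145 -1440.0112631    981.22457146] [-2.10946688  0.19499417 -0.10840486] 460.62063780298547 [-0.0608002  0.         0.         0.         0.       ]
{'time': 0.1, 'joints': array([ 1.09279261,  0.52194376, -0.0363063 ,  1.59993662,  0.02119153,
        1.02107745, -0.11279391]), 'joint_velocities': array([ 0.00052229, -0.00033534, -0.00058634,  0.00014356,  0.00100779,
        0.00037353, -0.00058476]), 'joint_efforts': array([ 5.62083005e-03, -9.28476906e+01,  1.98428571e+00, -3.70531797e+01,
        1.81145885e-02,  5.37159765e-03,  1.11483030e-05]), 'eef_pos': array([ 247.71802495, -573.4987891 ,  230.79530198]), 'eef_rot': array([-3.07559617e+00, -6.35913091e-01,  4.19541097e-04]), 'wrist_force': array([-1.12202164,  0.37758856,  0.48707047]), 'moment': array([ 0.00011493, -0.04282949,  0.02944799]), 'gripper_force': 0.0, 'grip_width': 85.43499887320702}
```

View pics/top1.png

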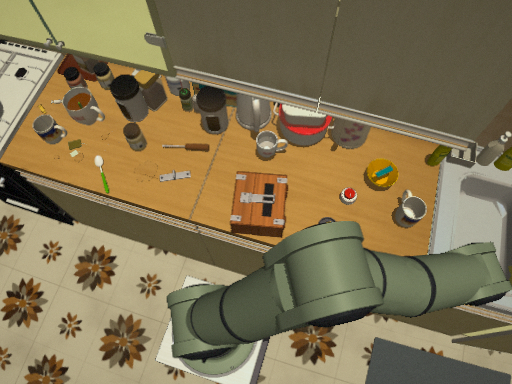

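View pics/side1.png

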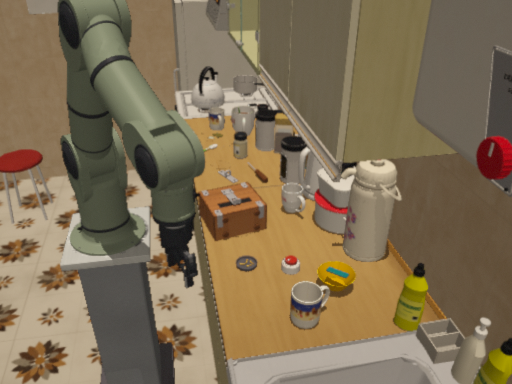

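The top view shows the chest at about (258,203), with the hasp pointing right (chest -x). The keeper is at (175,176) to its left, near the driver at (187,147). The tin is at about (326,222), beside the arm.

```bash
cat > m.py <<'E'
from h import *
P=np.load("pics/top1.npy"); im=cv2.imread("pics/top1.png")
def box(pts):
    r=cv2.minAreaRect(pts[:,:2].astype(np.float32)); return r
def reg(u0,u1,v0,v1,z0,z1):
    Q=P[v0:v1,u0:u1].reshape(-1,3); return Q[(Q[:,2]>z0)&(Q[:,2]<z1)]
c=reg(225,295,165,240,97,110); print("chest",len(c),np.median(c[:,2]),box(c))
w=reg(150,220,160,200,-10,10);print("table z",np.median(w[:,2]))
k=reg(155,195,166,186,2.5,45); print("keeper",len(k),box(k),k.mean(0))
for u in range(158,193,3): print(u,[ (int(round(P[v,u,2]))) for v in range(168,186)])
print(P[176,175],P[147,190],P[222,325])
cv2.imwrite("pics/top1c.png",cv2.resize(np.hstack([im[160:240,220:300],im[140:220,140:220]]),None,fx=5,fy=5,interpolation=cv2.INTER_CUBIC))
E
python3 m.py
```

```text
chest 2624 104.29246975760248 ((459.3545227050781, -13.858528137207031), (206.23721313476562, 186.83062744140625), 11.33014965057373)
table z -0.12681121634864212
keeper 279 ((494.7005615234375, 343.00494384765625), (84.40287017822266, 155.86346435546875), 17.13002586364746) [495.27376653 341.99476974   6.94225072]
158 [-5, 2, 2, 5, 4, -3, 5, 0, 5, 2, 2, 3, -2, -4, -1, -1, 1, -3]
161 [-1, 3, 2, -3, 0, 0, 4, 5, 0, 3, 0, 2, -1, -4, 3, -1, -7, 3]
164 [0, 2, -7, -1, -3, 2, 3, 5, 4, 7, 4, 8, 13, 0, 8, 2, 3, 0]
167 [-1, -1, 9, -4, -5, -2, 6, 4, 4, 6, 9, 6, -3, -1, 4, 3, 2, -3]
170 [-2, -5, -3, -1, -5, 4, 5, 5, 8, 7, 8, 11, 3, 2, -4, -4, -1, 1]Traceback (most recent call last):
  File "m.py", line 10, in <module>
    for u in range(158,193,3): print(u,[ (int(round(P[v,u,2]))) for v in range(168,186)])
                                              ~~~~~^^^^^^^^^^
ValueError: cannot convert float NaN to integer
```

```bash
cat >> h.py <<'E'
def onplane(c,uv,z):
    K=np.array([[c["fx"],0,c["cx"]],[0,c["fy"],c["cy"]],[0,0,1.]])
    n=cv2.undistortPoints(np.array(uv,float).reshape(-1,1,2),K,np.array(c["D"],float)).reshape(-1,2)
    d=np.c_[n,np.ones(len(n))]@att(c).T; e=np.array(c["eye"])
    return e+d*((z-e[2])/d[:,2])[:,None]
def multi(name,n):
    cs=[get_image(name) for _ in range(n)]
    c=cs[0]; r=np.stack([x["range_z"] for x in cs]); r=np.where(r==0,np.nan,r)
    c["range_z"]=np.nan_to_num(np.nanmean(r,0)); c["img"]=np.mean([x["img"] for x in cs],0).astype(np.uint8); return c
E
cat > m.py <<'E'
from h import *
import pickle
c=multi("top",8); pickle.dump(c,open("pics/c.pkl","wb")); P=cloud(c); im=c["img"]
hsv=cv2.cvtColor(im,cv2.COLOR_BGR2HSV)
m=(hsv[...,1]<70)&(hsv[...,2]>60); m[:168]=0;m[185:]=0;m[:,:157]=0;m[:,194:]=0
v,u=np.nonzero(m); q=onplane(c,np.c_[u,v],5.)
print("keeper colour",len(u),cv2.minAreaRect(q[:,:2].astype(np.float32)),q.mean(0))
d=np.round(P[168:186,157:194,2]); 
k=P[m]; s=k[(k[:,2]>14)]; print("staple pts",len(s),s.mean(0)); print(s.round())
Q=P[165:240,225:295].reshape(-1,3); ch=Q[(Q[:,2]>99)&(Q[:,2]<109)]; print("chest",np.median(ch[:,2]),cv2.minAreaRect(ch[:,:2].astype(np.float32)))
hh=Q[Q[:,2]>111.5]; print("high",hh.round())
a=cv2.resize(im[160:240,220:300],None,fx=5,fy=5,interpolation=cv2.INTER_CUBIC);b=cv2.resize(im[150:200,150:200],(400,400),interpolation=cv2.INTER_CUBIC)
cv2.imwrite("pics/top1c.png",np.hstack([a,b]))
E
python3 m.py
```

```text
keeper colour 198 ((500.3895568847656, 341.94110107421875), (39.487403869628906, 116.97386169433594), 25.732934951782227) [495.14065732 340.34146155   5.        ]
staple pts 17 [490.98958056 337.30420273  27.81104073]
[[505. 345.  31.]
 [501. 344.  31.]
 [502. 339.  33.]
 [496. 341.  34.]
 [499. 339.  30.]
 [493. 341.  31.]
 [495. 337.  30.]
 [490. 339.  30.]
 [489. 334.  34.]
 [486. 338.  30.]
 [487. 334.  29.]
 [483. 337.  27.]
 [485. 334.  26.]
 [488. 332.  20.]
 [482. 334.  22.]
 [484. 331.  19.]
 [481. 335.  14.]]
chest 104.29261791514352 ((458.6094665527344, -11.992393493652344), (202.39451599121094, 182.47259521484375), 11.670496940612793)
high [[ 483.  -60.  130.]
 [ 463.   20.  112.]
 [ 474.  -16.  112.]
 [ 476.  -23.  112.]
 [ 479.  -58.  129.]
 [ 479.  -61.  130.]
 [ 458.   23.  112.]
 [ 468.   -7.  112.]
 [ 469.  -14.  113.]
 [ 471.  -21.  114.]
 [ 472.  -24.  112.]
 [ 474.  -27.  112.]
 [ 474.  -31.  113.]
 [ 476.  -34.  112.]
 [ 476.  -38.  113.]
 [ 478.  -44.  113.]
 [ 479.  -47.  113.]
 [ 480.  -51.  114.]
 [ 481.  -54.  114.]
 [ 476.  -59.  128.]
 [ 477.  -62.  129.]
[... 1485 characters left out ...]
 828.]
 [ 130. -176.  829.]
 [ 129. -165.  817.]
 [ 129. -166.  819.]
 [ 129. -168.  821.]
 [ 129. -169.  822.]
 [ 129. -170.  823.]
 [ 129. -172.  825.]
 [ 129. -173.  827.]
 [ 129. -175.  827.]
 [ 129. -176.  829.]
 [ 128. -162.  812.]
 [ 128. -163.  815.]
 [ 127. -165.  817.]
 [ 127. -166.  819.]
 [ 127. -168.  820.]
 [ 127. -169.  821.]
 [ 127. -171.  823.]
 [ 127. -172.  824.]
 [ 127. -174.  826.]
 [ 127. -175.  827.]
 [ 128. -177.  828.]
 [ 127. -161.  810.]
 [ 127. -162.  812.]
 [ 126. -164.  814.]
 [ 126. -165.  816.]
 [ 126. -167.  818.]
 [ 126. -168.  819.]
 [ 126. -170.  821.]
 [ 126. -171.  823.]
 [ 126. -173.  824.]
 [ 126. -174.  826.]
 [ 126. -176.  827.]
 [ 126. -177.  827.]]
```

View pics/top1c.png

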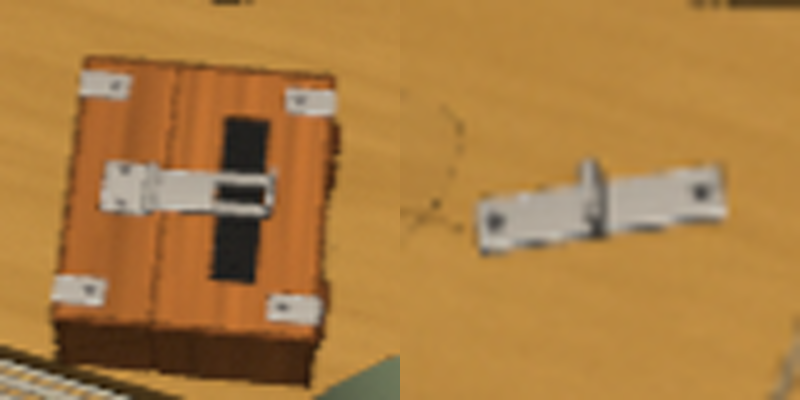

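```bash
cat > m2.py <<'E'
from h import *
import pickle
c=pickle.load(open("pics/c.pkl","rb")); P=cloud(c); im=c["img"].astype(int)
hsv=cv2.cvtColor(c["img"],cv2.COLOR_BGR2HSV)
# recess
m=(hsv[...,2]<60); m[:180]=0;m[220:]=0;m[:,258:258]=0;m[:,:260]=0;m[:,278:]=0
v,u=np.nonzero(m); q=onplane(c,np.c_[u,v],103.5)[:,:2].astype(np.float32); r=cv2.minAreaRect(q); print("recess",len(u),r)
# chest outline: top face points
z=P[...,2]; mt=(z>98)&(z<135); mt[:160]=0;mt[240:]=0;mt[:,:225]=0;mt[:,296:]=0
mt=cv2.morphologyEx(mt.astype(np.uint8),cv2.MORPH_OPEN,np.ones((3,3)))
v,u=np.nonzero(mt); q=onplane(c,np.c_[u,v],105)[:,:2].astype(np.float32); R1=cv2.minAreaRect(q); print("chest",len(u),R1)
th=np.radians(90+R1[2]); ex=np.array([np.cos(th),np.sin(th)]); ey=np.array([-ex[1],ex[0]]); C=np.array(R1[0])
qr=P[m];print("recess in chest frame by r:",(np.array(r[0])-C)@ex,(np.array(r[0])-C)@ey)
Q=P[165:240,225:295].reshape(-1,3); L=Q[(Q[:,2]>122)&(Q[:,2]<140)]; d=L[:,:2]-C
print("lip x,y,z",(d@ex).mean(),(d@ey).mean(),np.ptp(d@ey),L[:,2].max())
# keeper
m=(hsv[...,1]<70)&(hsv[...,2]>60); m[:168]=0;m[185:]=0;m[:,:157]=0;m[:,194:]=0
k=P[m]; k5=m&(np.abs(z-5)<6); v,u=np.nonzero(k5); q=onplane(c,np.c_[u,v],5)[:,:2].astype(np.float32); rk=cv2.minAreaRect(q)
w,V=np.linalg.eigh(np.cov((q-q.mean(0)).T)); print("keeper",rk,np.degrees(np.arctan2(V[1,1],V[0,1])),q.mean(0))
s=P[m&(z>25)]; w,V=np.linalg.eigh(np.cov(s[:,:2].T)); print("staple",s.mean(0),np.degrees(np.arctan2(V[1,1],V[0,1])))
# screw holes: darkest
g=c["img"].sum(2)
E
python3 m2.py
```

```text
recess 203 ((464.89910888671875, -43.4844856262207), (118.5360107421875, 28.94355010986328), 11.764809608459473)
chest 2810 ((458.096435546875, -12.145515441894531), (202.87750244140625, 182.33456420898438), 11.685091018676758)
recess in chest frame by r: -32.06724943463179 -0.3145321602206206
lip x,y,z -51.163776177589014 -1.9885623092671696 28.690609253115703 130.89618833275972
keeper ((494.80682373046875, 339.4775390625), (28.07851791381836, 117.00887298583984), 26.701614379882812) 116.5260211696705 [494.67886 339.81317]
staple [493.16497653 338.60979767  30.50249285] -157.4323874619054
```

```bash
cat > go.py <<'E'
# usage: go.py X Y Z PSI_deg  -> shift (tool axes, m) and turn (deg) from the present pose
import sys
from h import *
s=observe(); x,y,z,psi=map(float,sys.argv[1:5]); p=np.radians(psi)
T=np.array([[-np.sin(p),np.cos(p),0],[np.cos(p),np.sin(p),0],[0,0,-1]]).T
R0=R.from_rotvec(s["eef_rot"]).as_matrix()
d=R0.T@(np.array([x,y,z])-s["eef_pos"])/1000; t=np.degrees(R.from_matrix(R0.T@T).as_rotvec())
print("shift",d.round(4),"turn",t.round(2),"pos",s["eef_pos"].round(1),"t",s["time"],"j",np.round(s["joints"],2),"F",s["wrist_force"].round(1),"w",round(s["grip_width"],1),"g",s["gripper_force"])
E
python3 go.py 468.2 -61.1 165 11.7
```

```text
shift [ 0.4056 -0.3832  0.0663] turn [ -0.    -0.   -78.34] pos [ 247.8 -573.7  231.3] t 0.5 j [ 1.09  0.52 -0.04  1.6   0.02  1.02 -0.11] F [-0.3 -0.3 -0.2] w 85.3 g 0.0
```

```bash
python3 -m creep '[[0.4056,-0.3832,0.0663,0,0,-78.34],[0.4056,-0.3832,0.0663,0,0,-78.34],[0.4056,-0.3832,0.0663,0,0,-78.34],[0.4056,-0.3832,0.0663,0,0,-78.34],[0.4056,-0.3832,0.0663,0,0,-78.34],[0.4056,-0.3832,0.0663,0,0,-78.34],[0.4056,-0.3832,0.0663,0,0,-78.34],[0.4056,-0.3832,0.0663,0,0,-78.34],[0.4056,-0.3832,0.0663,0,0,-78.34],[0.4056,-0.3832,0.0663,0,0,-78.34],[0.4056,-0.3832,0.0663,0,0,-78.34],[0.4056,-0.3832,0.0663,0,0,-78.34]]' 0.6 30; python3 go.py 468.2 -61.1 108 11.7
```

```text
time: 1.7
eef_pos: [469.8, -56.0, 164.8]
eef_rot: [-1.976, -2.442, -0.003]
wrist_force: [0.1, -0.0, -0.2]
grip_width: 51.2
gripper_force: 0.0
shift [-0.0048 -0.0027  0.0568] turn [ 0.08 -0.09  0.33] pos [469.8 -56.  164.8] t 1.7 j [ 0.39  0.41 -0.5   2.04  0.28  0.76 -0.07] F [ 0.1 -0.  -0.2] w 51.2 g 0.0
```

```bash
python3 -m creep '[[0,0,0,0,0,0],[0,0,0.03,0,0,0],[0,0,0.045,0,0,0],[0,0,0.045,0,0,0],[0,0,0.045,0,0,0]]'; python3 go.py 468.2 -61.1 108 11.7
```

```text
time: 2.2
eef_pos: [468.1, -62.1, 120.5]
eef_rot: [1.985, 2.435, -0.001]
wrist_force: [0.6, -0.2, 0.7]
grip_width: 51.3
gripper_force: 0.0
shift [0.001  0.0003 0.0125] turn [-0.01  0.01 -0.07] pos [468.1 -62.1 120.5] t 2.2 j [ 0.36  0.48 -0.46  2.07  0.34  0.66 -0.12] F [ 0.6 -0.2  0.7] w 51.3 g 0.0
```

```bash
python3 - <<'E'
from h import *
c=get_image("top"); im=c["img"][150:250,210:310]; s=get_image("side")["img"][170:250,180:280]
cv2.imwrite("pics/g1.png",np.hstack([cv2.resize(im,(400,400),interpolation=2),cv2.resize(s,(400,400),interpolation=2)]))
E
```

```text
(no output)
```

View pics/g1.png

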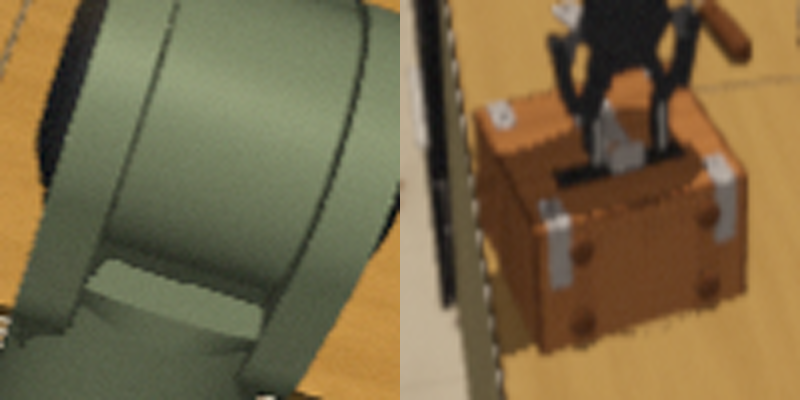

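The side crop shows the fingers straddling the lip, which is at crop (625,150) between fingers at 603 and 655. The lip sits slightly left of centre, and the top view is blocked by the arm.

```bash
python3 -m creep '[[0.001,-0.0015,0.0125,0,0,0],[0.001,-0.0015,0.0125,0,0,0],[0.001,-0.0015,0.0125,0,0,0]]'; python3 -m creep '[[0,0,0,0,0,0],[0,0,0,0,0,0],[0,0,0,0,0,0],[0,0,0,0,0,0],[0,0,0,0,0,0]]' 0.2 25;  python3 go.py 468.2 -61.1 108 11.7
```

```text
time: 2.6
eef_pos: [466.8, -60.6, 108.1]
eef_rot: [1.983, 2.436, 0.0]
wrist_force: [-0.8, -0.7, -0.6]
grip_width: 51.4
gripper_force: 0.0
time: 3.1
eef_pos: [468.1, -60.4, 108.3]
eef_rot: [1.982, 2.435, 0.003]
wrist_force: [6.4, -0.4, 0.2]
grip_width: 29.2
gripper_force: 27.6
shift [-0.0007 -0.      0.0003] turn [0.18 0.03 0.02] pos [468.1 -60.4 108.3] t 3.1 j [ 0.35  0.5  -0.44  2.08  0.36  0.62 -0.14] F [ 6.4 -0.4  0.2] w 29.2 g 27.610291242599487
```

```bash
python3 -c "
import numpy as np
r=lambda a:np.array([-80*np.cos(a)+8*np.sin(a),-80*np.sin(a)-8*np.cos(a)])
for a0,L in((.04,np.arange(.14,1.4,.13)),(1.31,np.arange(1.44,2.63,.11))):print([[float(v) for v in (r(a)-r(a0)).round(1)] for a in L],L[-1])"
```

```text
[[1.5, -7.9], [4.6, -17.9], [9.0, -27.3], [14.6, -36.2], [21.3, -44.2], [29.0, -51.3], [37.5, -57.3], [46.7, -62.2], [56.5, -65.8], [66.7, -68.2]] 1.31
[[10.4, -1.0], [19.2, -0.8], [28.0, 0.4], [36.6, 2.5], [44.9, 5.6], [52.8, 9.5], [60.2, 14.3], [67.0, 19.9], [73.2, 26.2], [78.7, 33.2], [83.4, 40.7]] 2.540000000000001
```

```bash
python3 -m creep '[[0.0015,0.0013,-0.0079,0,0,0],[0.0046,0.0013,-0.0179,0,0,0],[0.009,0.0013,-0.0273,0,0,0],[0.0146,0.0013,-0.0362,0,0,0],[0.0213,0.0013,-0.0442,0,0,0],[0.029,0.0013,-0.0513,0,0,0],[0.0375,0.0013,-0.0573,0,0,0],[0.0467,0.0013,-0.0622,0,0,0],[0.0565,0.0013,-0.0658,0,0,0],[0.0667,0.0013,-0.0682,0,0,0],[0.0667,0.0013,-0.0682,0,0,0]]'; python3 - <<'E'
from h import *
s=get_image("side")["img"][140:240,170:290]
cv2.imwrite("pics/g2.png",cv2.resize(s,(720,600),interpolation=2))
E
```

```text
time: 4.2
eef_pos: [454.4, 6.4, 176.4]
eef_rot: [1.981, 2.437, 0.001]
wrist_force: [3.6, -2.2, 9.7]
grip_width: 29.0
gripper_force: 24.9
```

View pics/g2.png

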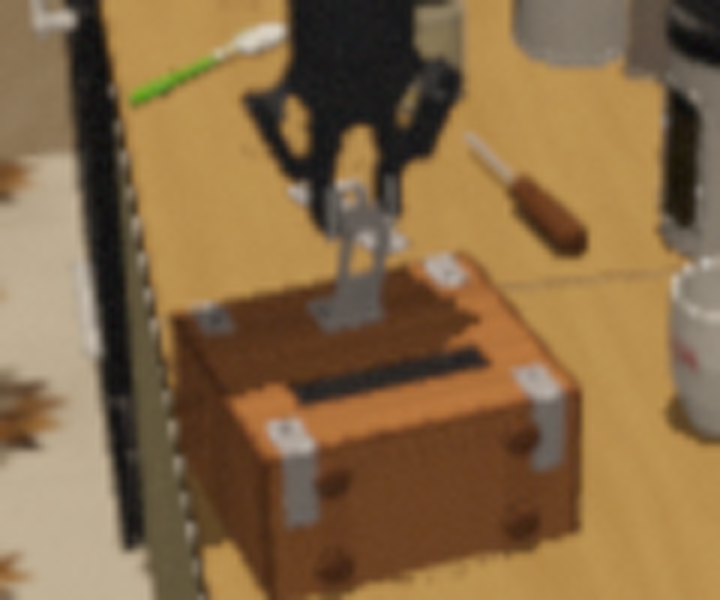

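The hasp is nearly upright at about (360,250) and still held by its lip, and the recess at (390,375) is now clear. I'll carry on over.

```bash
python3 -m creep '[[0.0104,0,-0.001,0,0,0],[0.0192,0,-0.0008,0,0,0],[0.028,0,0.0004,0,0,0],[0.0366,0,0.0025,0,0,0],[0.0449,0,0.0056,0,0,0],[0.0528,0,0.0095,0,0,0],[0.0602,0,0.0143,0,0,0],[0.067,0,0.0199,0,0,0],[0.0732,0,0.0262,0,0,0],[0.0787,0,0.0332,0,0,0],[0.0834,0,0.0407,0,0,0],[0.0834,0,0.0407,0,0,0]]'; python3 -m creep '[[0,0,0,0,0,0],[0,0,0,0,0,0],[0,0,0,0,0,0]]' 0.6; python3 -m creep '[[0,0,-0.04,0,0,0],[0,0,-0.08,0,0,0],[0,0,-0.08,0,0,0],[0,0,-0.08,0,0,0]]';  python3 go.py 492 339 110 -64; python3 - <<'E'
from h import *
s=get_image("side")["img"][140:240,170:290]
cv2.imwrite("pics/g3.png",cv2.resize(s,(720,600),interpolation=2))
E
```

```text
time: 5.45
eef_pos: [437.4, 88.4, 134.7]
eef_rot: [-1.981, -2.438, -0.002]
wrist_force: [2.4, 6.5, 7.3]
grip_width: 28.7
gripper_force: 38.5
time: 5.75
eef_pos: [437.0, 86.4, 134.9]
eef_rot: [-1.984, -2.436, 0.001]
wrist_force: [-0.0, 0.6, 0.2]
grip_width: 51.3
gripper_force: 0.0
time: 6.15
eef_pos: [437.5, 86.4, 215.4]
eef_rot: [1.984, 2.435, 0.001]
wrist_force: [0.2, -0.6, -1.1]
grip_width: 51.4
gripper_force: 0.0
shift [0.2365 0.1043 0.1054] turn [ 7.000e-02 -1.000e-02  7.566e+01] pos [437.5  86.4 215.4] t 6.15 j [ 0.15  0.3  -0.57  2.05  0.22  0.85 -0.35] F [ 0.2 -0.6 -1.1] w 51.4 g 0.0
```

View pics/g3.png

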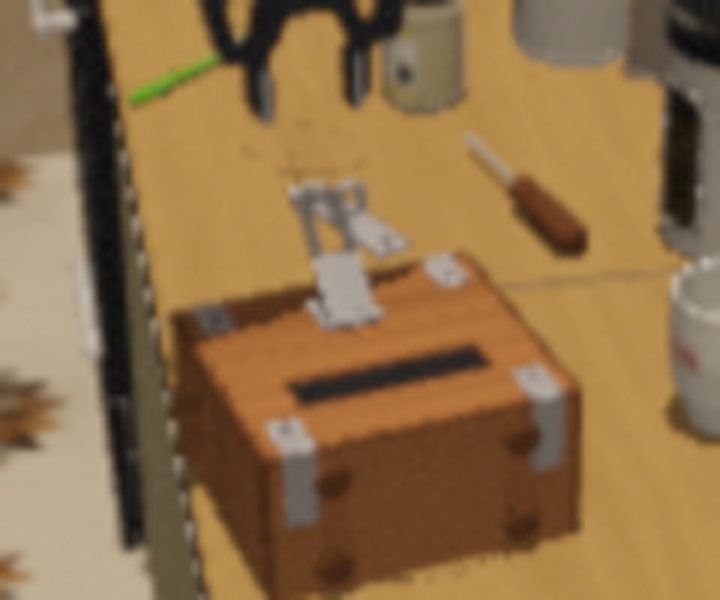

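The hasp now lies back at about (335,250) in the crop, past upright and released, and the recess is fully clear. Next is the keeper.

```bash
python3 go.py 494 339.2 180 -63.4
```

```text
shift [0.2361 0.1069 0.0345] turn [-1.000e-02  4.000e-02  7.507e+01] pos [437.1  86.3 214.7] t 6.2 j [ 0.15  0.3  -0.57  2.05  0.22  0.85 -0.35] F [ 0.3  0.2 -1.2] w 50.9 g 0.0
```

```bash
python3 -m creep '[[0.2361,0.1069,0.0345,0,0,75.07],[0.2361,0.1069,0.0345,0,0,75.07],[0.2361,0.1069,0.0345,0,0,75.07],[0.2361,0.1069,0.0345,0,0,75.07],[0.2361,0.1069,0.0345,0,0,75.07],[0.2361,0.1069,0.0345,0,0,75.07],[0.2361,0.1069,0.0345,0,0,75.07],[0.2361,0.1069,0.0345,0,0,75.07],[0.2361,0.1069,0.0345,0,0,75.07],[0.2361,0.1069,0.0345,0,0,75.07],[0.2361,0.1069,0.0345,0,0,75.07],[0.2361,0.1069,0.0345,0,0,75.07]]' 0.5; cat > m3.py <<'E'
from h import *
import pickle
c=multi("top",6); pickle.dump(c,open("pics/c2.pkl","wb")); P=cloud(c); z=P[...,2]
g=cv2.resize(c["img"].max(2),None,fx=1,fy=1)
m=(g<60); m[:178]=0;m[225:]=0;m[:,:255]=0;m[:,283:]=0
n,l,st,ce=cv2.connectedComponentsWithStats(m.astype(np.uint8)); i=1+np.argmax(st[1:,4]); m=l==i
v,u=np.nonzero(m); print(st[i])
q=onplane(c,np.c_[u,v],103.5)[:,:2].astype(np.float32); print("recess",len(u),cv2.minAreaRect(q),"mean",q.mean(0))
ang=np.radians(101.7); ex=np.array([np.cos(ang),np.sin(ang)]); C=np.array([458.1,-12.1])
Q=P[165:240,225:295].reshape(-1,3); Q=Q[(Q[:,2]>112)&(Q[:,2]<200)]; X=(Q[:,:2]-C)@ex
f=np.polyfit(X[X>35],Q[X>35,2],1); print("hasp",X.min(),X.max(),Q[:,2].max(),"slope ang",np.pi-np.arctan(f[0]),len(Q))
E
python3 m3.py; python3 go.py 494 339.2 60 -63.4
python3 - <<'E'
from h import *
t=get_image("top")["img"][140:220,140:300]; s=get_image("side")["img"][110:210,170:290]
cv2.imwrite("pics/g4.png",np.vstack([cv2.resize(t,(600,300),interpolation=2),cv2.resize(s,(600,300),interpolation=2)]))
E
```

```text
time: 7.4
eef_pos: [494.0, 339.5, 180.0]
eef_rot: [3.055, 0.729, -0.001]
wrist_force: [0.3, -0.1, -0.7]
grip_width: 42.6
gripper_force: 0.0
[263 184  10  32 257]
recess 257 ((464.842529296875, -43.02165985107422), (118.37154388427734, 27.931915283203125), 12.391850471496582) mean [463.89447  -43.089745]
hasp 30.99960907536295 105.34660511112425 169.62633650723456 slope ang 2.479262391098287 164
shift [-0.0004  0.0002  0.1205] turn [-0.01  0.    0.06] pos [494.2 339.6 180.5] t 7.7 j [-0.52  0.55 -0.25  1.71  0.17  0.91 -1.95] F [0.5 0.6 0.2] w 43.0 g 0.0
```

View pics/g4.png

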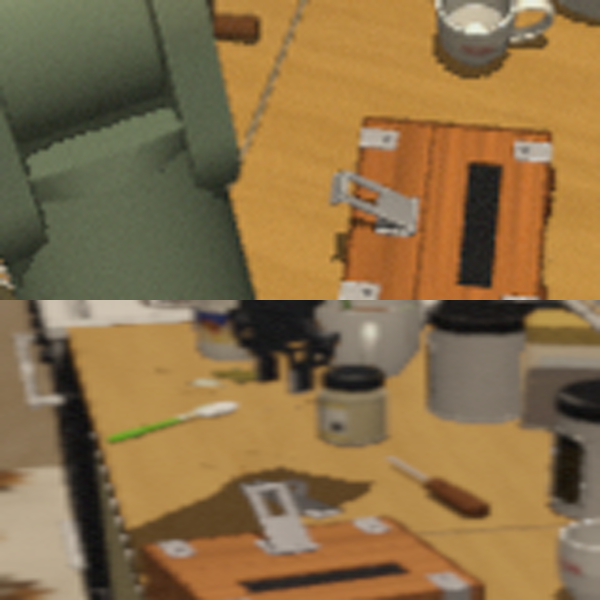

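The hasp measures 2.48 rad and the recess is clear, with the jar and driver well to the side of the gripper. I'll descend on the staple.

```bash
python3 -m creep '[[-0.0004,0,0.05,0,0,0],[-0.0004,0,0.1,0,0,0],[-0.0004,0,0.14,0,0,0],[-0.0004,0,0.16,0,0,0],[-0.0004,0,0.17,0,0,0],[-0.0004,0,0.172,0,0,0],[-0.0004,0,0.172,0,0,0]]'; python3 -m creep '[[0,0,0,0,0,0],[0,0,0,0,0,0],[0,0,0,0,0,0],[0,0,0,0,0,0],[0,0,0,0,0,0],[0,0,0,0,0,0]]' 0 60;  python3 go.py 494 339.2 120 -63.4
```

```text
time: 8.5
eef_pos: [494.2, 339.8, 9.3]
eef_rot: [-3.057, -0.723, -0.001]
wrist_force: [-1.6, 0.3, -0.0]
grip_width: 42.8
gripper_force: 0.0
time: 9.1
eef_pos: [494.4, 339.8, 9.6]
eef_rot: [-3.057, -0.723, -0.002]
wrist_force: [-1.3, -0.9, 9.7]
grip_width: 6.1
gripper_force: 58.8
shift [-0.0004  0.0003 -0.1104] turn [-0.01 -0.08  0.02] pos [494.4 339.8   9.6] t 9.1 j [-0.57  0.79 -0.19  1.79  0.25  0.58 -2.02] F [-1.3 -0.9  9.7] w 6.1 g 58.773658078716835
```

```bash
python3 -m creep '[[0,0,-0.01,0,0,0],[0,0,-0.03,0,0,0],[0,0,-0.07,0,0,0],[0,0,-0.12,0,0,0],[0,0,-0.17,0,0,0],[0,0,-0.17,0,0,0],[0,0,-0.17,0,0,0]]' - 90;  python3 go.py 464.2 -42.5 180 11.7; python3 - <<'E'
from h import *
s=get_image("side")["img"][90:190,180:300]
cv2.imwrite("pics/g5.png",cv2.resize(s,(720,600),interpolation=2))
E
```

```text
time: 9.8
eef_pos: [494.2, 339.6, 180.2]
eef_rot: [-3.056, -0.723, -0.004]
wrist_force: [-0.0, -0.7, -2.1]
grip_width: 5.4
gripper_force: 88.0
shift [-0.198   0.3282 -0.0004] turn [  0.08  -0.14 -75.07] pos [494.2 339.6 180.2] t 9.8 j [-0.52  0.55 -0.26  1.71  0.17  0.9  -1.95] F [-0.  -0.7 -2.1] w 5.4 g 87.97143526855507
```

View pics/g5.png

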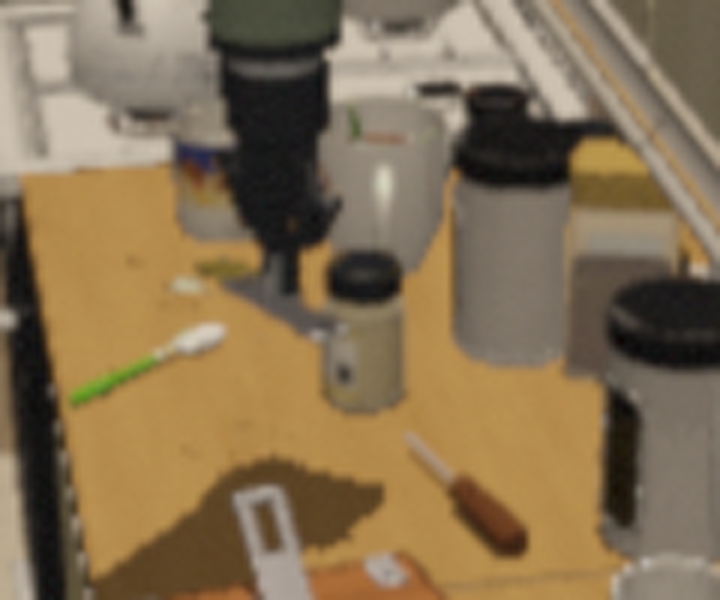

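The keeper is held by its staple at about (280,290) in the crop, roughly level. I'll carry it over high enough to clear the hasp tip, which is at about z 170.

```bash
python3 -m creep '[[0,0,-0.045,0,0,0],[-0.198,0.3282,-0.05,0,0,-75.07],[-0.198,0.3282,-0.05,0,0,-75.07],[-0.198,0.3282,-0.05,0,0,-75.07],[-0.198,0.3282,-0.05,0,0,-75.07],[-0.198,0.3282,-0.05,0,0,-75.07],[-0.198,0.3282,-0.05,0,0,-75.07],[-0.198,0.3282,-0.05,0,0,-75.07],[-0.198,0.3282,-0.05,0,0,-75.07],[-0.198,0.3282,-0.05,0,0,-75.07],[-0.198,0.3282,-0.05,0,0,-75.07],[-0.198,0.3282,-0.05,0,0,-75.07]]'; python3 -m creep '[[0,0,0,0,0,0],[0,0,0.05,0,0,0],[0,0,0.08,0,0,0],[0,0,0.095,0,0,0],[0,0,0.095,0,0,0],[0,0,0.095,0,0,0]]';  python3 go.py 464.2 -42.5 118 11.7; python3 - <<'E'
from h import *
import pickle
c=multi("side",4); pickle.dump(c,open("pics/s.pkl","wb"))
s=c["img"][165:245,185:285]
cv2.imwrite("pics/g6.png",cv2.resize(s,(750,600),interpolation=2))
E
```

```text
time: 11.05
eef_pos: [463.2, -43.3, 227.5]
eef_rot: [-1.982, -2.435, 0.002]
wrist_force: [-0.2, 0.5, -1.6]
grip_width: 5.5
gripper_force: 88.1
time: 11.65
eef_pos: [464.1, -42.0, 133.7]
eef_rot: [-1.983, -2.436, 0.0]
wrist_force: [0.3, 0.1, -0.1]
grip_width: 5.6
gripper_force: 88.2
shift [-0.0005  0.      0.0157] turn [-0.02 -0.02 -0.  ] pos [464.1 -42.  133.7] t 11.65 j [ 0.29  0.45 -0.42  2.08  0.29  0.67 -0.11] F [ 0.3  0.1 -0.1] w 5.6 g 88.23933881416451h.py:25: RuntimeWarning: Mean of empty slice
  c["range_z"]=np.nan_to_num(np.nanmean(r,0)); c["img"]=np.mean([x["img"] for x in cs],0).astype(np.uint8); return c
```

View pics/g6.png

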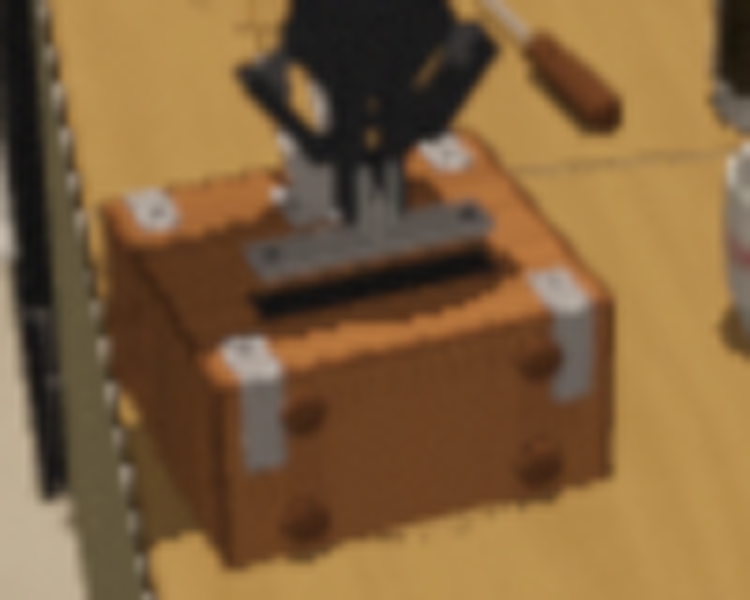

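The keeper is held level above the recess, with its strap at crop (370,240) and the recess at (375,285), parallel to each other. I'll measure their relative offset by rectifying the picture onto each plane.

```bash
cat > m4.py <<'E'
from h import *
import pickle
ang=np.radians(101.7); ex=np.array([np.cos(ang),np.sin(ang)]); ey=np.array([-ex[1],ex[0]]); S=np.array([464.2,-42.5])
def rect(c,z,xs,ys):
    X,Y=np.meshgrid(xs,ys); W=np.c_[S+X.reshape(-1,1)*ex+Y.reshape(-1,1)*ey,np.full(X.size,z)]
    A=att(c); rv=cv2.Rodrigues(A.T)[0]; t=-A.T@np.array(c["eye"])
    K=np.array([[c["fx"],0,c["cx"]],[0,c["fy"],c["cy"]],[0,0,1.]])
    p=cv2.projectPoints(W,rv,t,K,np.array(c["D"],float))[0].reshape(*X.shape,2).astype(np.float32)
    return cv2.remap(c["img"],p[...,0],p[...,1],cv2.INTER_LINEAR).astype(float)
def edges(x,p,lab):
    d=np.gradient(np.convolve(np.pad(p,2,mode="edge"),np.ones(5)/5,"valid"),x)
    i,j=np.argmax(d),np.argmin(d); print(lab,"rise %.1f fall %.1f"%(x[i],x[j]))
def run(c,z,ch,dark,lab):
    xs=np.arange(-35,35,.5); ys=np.arange(-85,85,.5)
    I=rect(c,z,xs,ys); G=ch(I)
    for nm,sel in(("y-40",(ys>-50)&(ys<-25)),("y+40",(ys>25)&(ys<50))): edges(xs,G[sel].mean(0),lab+" x-profile "+nm)
    edges(ys,G[:,(xs>-10)&(xs<0)].mean(1),lab+" y-profile")
if __name__=="__main__":
    c=pickle.load(open("pics/s.pkl","rb"))
    V=lambda I:I.max(2); Sx=lambda I:I[...,2]-I[...,0]
    run(c,105,V,1,"side recess V"); run(c,129,Sx,1,"side keeper top R-B"); run(c,124,Sx,1,"side keeper bot R-B")
    c=pickle.load(open("pics/c2.pkl","rb")); run(c,105,V,1,"top recess V")
    import sys
    r=lambda c,z:rect(c,z,np.arange(-35,35,.5),np.arange(-85,85,.5)).transpose(1,0,2)[::-1].astype(np.uint8)
    s=pickle.load(open("pics/s.pkl","rb"))
    cv2.imwrite("pics/g7.png",cv2.resize(np.vstack([r(s,105),r(s,129),r(c,105)]),None,fx=1.4,fy=1.4))
E
python3 m4.py
```

```text
side recess V x-profile y-40 rise 10.5 fall -33.5
side recess V x-profile y+40 rise 11.0 fall -31.0
side recess V y-profile rise 61.0 fall -70.5
side keeper top R-B x-profile y-40 rise 18.5 fall -14.5
side keeper top R-B x-profile y+40 rise -27.5 fall -14.0
side keeper top R-B y-profile rise 62.0 fall -60.5
side keeper bot R-B x-profile y-40 rise -20.0 fall -6.0
side keeper bot R-B x-profile y+40 rise -20.0 fall -6.5
side keeper bot R-B y-profile rise 59.5 fall -61.5
top recess V x-profile y-40 rise 14.0 fall -15.5
top recess V x-profile y+40 rise 14.0 fall -16.5
top recess V y-profile rise 63.0 fall -61.5
```

View pics/g7.png

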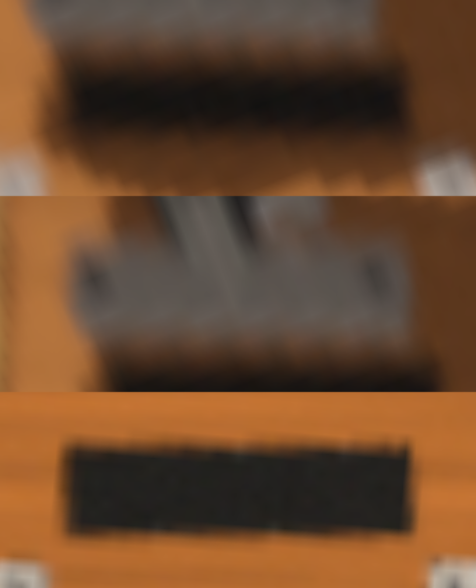

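The top camera puts the recess centre about 1 mm to the chest's -x. The side view is too coarse in that direction. I'll correct by 1.5 mm and feel my way down.

```bash
python3 -m creep '[[-0.0015,0,0.005,0,0,0],[-0.0015,0,0.01,0,0,0],[-0.0015,0,0.014,0,0,0],[-0.0015,0,0.0175,0,0,0],[-0.0015,0,0.0175,0,0,0]]'; python3 -m creep '[[0,0,0.001,0,0,0],[0,0,0.002,0,0,0],[0,0,0.002,0,0,0]]'; python3 -m creep '[[0,0,0.001,0,0,0],[0,0,0.0015,0,0,0],[0,0,0.0015,0,0,0]]'; python3 -m creep '[[0,0,0.001,0,0,0],[0,0,0.001,0,0,0],[0,0,0.001,0,0,0]]'
```

```text
time: 12.35
eef_pos: [464.0, -44.0, 115.4]
eef_rot: [-1.983, -2.436, 0.001]
wrist_force: [-0.2, -0.1, -0.8]
grip_width: 5.3
gripper_force: 88.2
time: 12.65
eef_pos: [464.3, -44.1, 114.0]
eef_rot: [1.983, 2.436, 0.0]
wrist_force: [0.3, 0.1, -1.7]
grip_width: 5.4
gripper_force: 88.2
time: 12.95
eef_pos: [464.2, -44.1, 112.5]
eef_rot: [-1.983, -2.436, 0.0]
wrist_force: [0.2, -0.0, -0.5]
grip_width: 5.0
gripper_force: 88.2
time: 13.25
eef_pos: [464.3, -44.1, 111.6]
eef_rot: [1.983, 2.436, 0.0]
wrist_force: [0.1, -0.6, 1.0]
grip_width: 5.2
gripper_force: 88.3
```

Contact begins at TCP 111.6, which puts the underside at about 102, so the keeper is inside the recess and on the rubber. I'll press on.

```bash
python3 -m creep '[[0,0,0.001,0,0,0],[0,0,0.001,0,0,0],[0,0,0.001,0,0,0]]'; python3 -m creep '[[0,0,0.001,0,0,0],[0,0,0.001,0,0,0],[0,0,0.001,0,0,0],[0,0,0.001,0,0,0]]'
```

```text
time: 13.55
eef_pos: [464.3, -44.1, 110.6]
eef_rot: [1.983, 2.436, 0.0]
wrist_force: [-2.0, -0.6, 6.6]
grip_width: 5.7
gripper_force: 89.0
time: 13.95
eef_pos: [464.4, -44.2, 109.8]
eef_rot: [1.983, 2.436, 0.0]
wrist_force: [-1.6, -0.2, 9.2]
grip_width: 5.5
gripper_force: 89.6
```

```bash
python3 -m creep '[[0,0,0.0004,0,0,0],[0,0,0.0004,0,0,0],[0,0,0.0004,0,0,0],[0,0,0.0004,0,0,0],[0,0,0.0004,0,0,0]]'; python3 - <<'E'
from h import *
import pickle
c=[];F=[]
for _ in range(6): c.append(get_image("side")); s=observe(); F.append(s["wrist_force"])
print(np.mean(F,0),s["eef_pos"],s["moment"],s["grip_width"],s["gripper_force"])
im=c[0]["img"][165:245,185:285]; cv2.imwrite("pics/g8.png",cv2.resize(im,(750,600),interpolation=2))
E
```

```text
time: 14.45
eef_pos: [464.4, -44.2, 109.4]
eef_rot: [1.983, 2.436, 0.0]
wrist_force: [-2.0, -0.3, 12.0]
grip_width: 5.4
gripper_force: 89.8
[-2.83850063 -0.51300532 11.5895344 ] [464.38203103 -44.18339371 109.44166617] [-0.03712213  0.61458552  0.0584354 ] 5.593847165574754 89.8094995500287
```

View pics/g8.png

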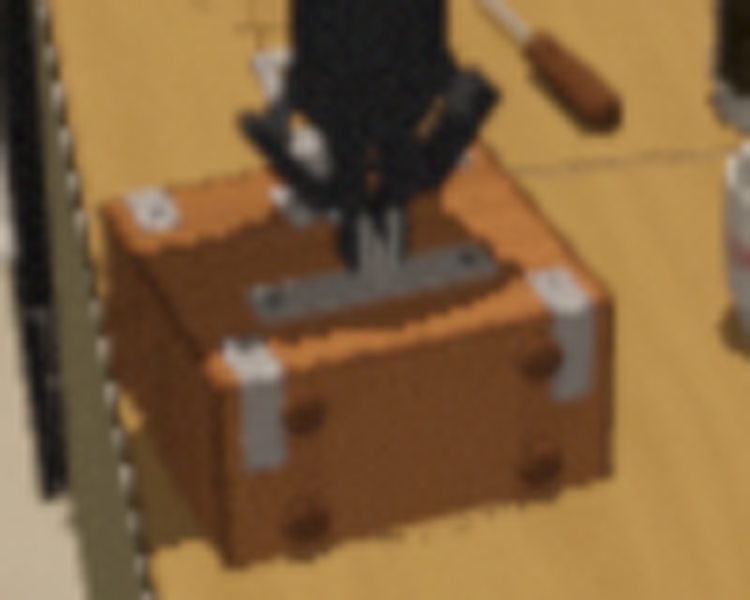

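The strap sits in the recess at crop (375,283), flush with the front and held by its staple at a steady push of about 12 N. The hasp is still swung back.

```bash
python3 -c "
from cell import finish_job; print(finish_job())"
```

```text
the job is handed in; nothing more can be done
None
```

The hasp is swung back to about 2.5 rad, and the keeper lies flush in its recess, held by its staple under a steady push of about 12 N; the job was handed in at about 15 s.

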